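Load the sample plates under the UV lamp

TASK

Turn the rotary isolator off, then take every aluminium plate out of the storage case (they lie flush in their wells: press a plate down at the end on the robot's side and its other end tips up, where it can be gripped) and lay the plates flat and side by side across the two rails of the rack, balanced on both rails and none on top of another. With the isolator still off, swing the lamp on its arm until the arm points straight over the middle of the rack, then turn the isolator back on. Leave the jar, the beaker and the meter standing where they are.

Things in the scene. Friction and masses are not known exactly. Their poses are not given: they have to be found in the camera images.
- case: Fixed grey storage case, 184 x 251 x 46 mm high; origin at the centre of its underside, x along the wells away from the robot, y across them, z up. Three wells, 51 x 168 mm, at y = -88, 0, +88 mm, with solid 37 mm walls between; some are empty. A plate lies lengthwise in a well, top 1 mm below the case top, 2.5 mm gap along each long side, on a hinged rocker 24 mm wide.
- tip0 (a joint): Rocker under the plate in the well at case y = -88 mm, hinged across the well at case x = -20, z = 36 mm. 0 flat, 0.42 rad at its stop: far (+x) end of the plate up, standing 38 mm above the case. Pressing the plate down 20 mm from its -x end (15 mm of travel, about 4 N) tips it; the stiff hinge keeps it so when released.
- tip1 (a joint): Rocker under the plate in the well at case y = +0 mm, hinged across the well at case x = -20, z = 36 mm. 0 flat, 0.42 rad at its stop: far (+x) end of the plate up, standing 38 mm above the case. Pressing the plate down 20 mm from its -x end (15 mm of travel, about 4 N) tips it; the stiff hinge keeps it so when released.
- tip2 (a joint): Rocker under the plate in the well at case y = +88 mm, hinged across the well at case x = -20, z = 36 mm. 0 flat, 0.42 rad at its stop: far (+x) end of the plate up, standing 38 mm above the case. Pressing the plate down 20 mm from its -x end (15 mm of travel, about 4 N) tips it; the stiff hinge keeps it so when released.
- plate0 (a point): Centre (half-way up) of an aluminium plate, 150 x 46 x 6 mm, about 0.11 kg, three dark spots on its upper face; x along its length, y across its width, z through its thickness. All plates are alike. It starts in the case's well at y = -88 mm, if it is there at all.
- plate1 (a point): Centre (half-way up) of an aluminium plate, 150 x 46 x 6 mm, about 0.11 kg, three dark spots on its upper face; x along its length, y across its width, z through its thickness. All plates are alike. It starts in the case's well at y = +0 mm, if it is there at all.
- plate2 (a point): Centre (half-way up) of an aluminium plate, 150 x 46 x 6 mm, about 0.11 kg, three dark spots on its upper face; x along its length, y across its width, z through its thickness. All plates are alike. It starts in the case's well at y = +88 mm, if it is there at all.
- rack (a point): Centre of the loose steel rack (0.9 kg, 130 x 270 x 40 mm) at the height of its rail tops, 40 mm above the bench; x across the rails, y along them, z up. Two rails 8 mm wide, 12 mm deep, 270 mm long, with middles at x = -26 and +26 mm; 28 mm high feet cross below at y = -128 and +128 mm. Plates lie across the rails, length along x, middles near x = 0; three fit 85 mm apart.
- lamp: Fixed lamp stand: 110 mm round grey foot with an upright post of 28 mm diameter; origin at the foot's underside on the post's axis, which is the swing axis of the arm. Its x and y are the axes from which the arm's joint is measured.
- lamp_arm (a joint): Swing of the lamp arm about the post, rad, growing anticlockwise from above: at 0 the arm points along the stand's -y, at pi/2 it would point along its +x. Range -0.5 to 1.4. Stiff: stays where released; takes about 3 N at the knob.
- lamp_knob (a point): Middle of the black upright round knob on top of the lamp arm, 20 mm diameter, 40 mm tall (this point is 0.230 m above the bench, 17 mm below the knob's top and 23 mm above its foot on the arm), 130 mm from the swing axis. Hold or push it to swing the lamp.
- lamp_head (a point): Centre of the white lamp head, 200 mm (along the arm) x 90 x 34 mm, centre 0.200 m above the bench and 300 mm from the swing axis; x along the arm outwards, y across it to the left, z up.
- handle (a joint): Isolator handle: 0 = off, 1.571 rad = on, turns clockwise from above towards on. A spring detent snaps it to the nearer end when it is let go past the middle; needs up to about 0.2 N m.
- handle_grip (a point): On the axis of the isolator handle, at the height to grip: the handle is a black bar 80 mm long, 16 mm wide, 30 mm deep, this point half-way up it. x along the bar (towards the end with the white line), z up. The bar's underside is 12 mm above the grey fixed box (76 x 76 x 55 mm) on which it turns.
- jar: White screw jar, 60 mm diameter, 100 mm tall; origin at its underside. To be left alone.
- beaker: White beaker, 66 mm diameter, 85 mm tall; origin at its underside. To be left alone.
- meter: Grey handheld meter lying flat, 60 x 110 x 28 mm; origin at the centre of its underside. To be left alone.
Mind the look-alikes: they are no part of the job. What is shaped like the part that bears plate1 but yellow is not meant.

How it is judged:
On the way, in this order (a step that is already met when the one before it is completed fails the run):
1. the isolator is turned off (value of joint handle below 0.15 rad), for 0.2 s.
2. every plate lies flat on the rack, let go, the isolator still off (x of plate0 in the frame of rack between -0.03 and 0.03 m and y of plate0 in the frame of rack between -0.14 and 0.14 m and z of plate0 in the frame of rack between -0.001 and 0.007 m and angle between the x axis of each of plate0, plate1, plate2 and the x axis of rack, either way round below 0.4 rad and angle between the z axis of each of plate0, plate1, plate2 and the z axis of rack, either way round below 0.08 rad and x of plate1 in the frame of rack between -0.03 and 0.03 m and y of plate1 in the frame of rack between -0.14 and 0.14 m and z of plate1 in the frame of rack between -0.001 and 0.007 m and x of plate2 in the frame of rack between -0.03 and 0.03 m and y of plate2 in the frame of rack between -0.14 and 0.14 m and z of plate2 in the frame of rack between -0.001 and 0.007 m and distance between each of plate0, plate1, plate2 and the grasp point above 0.09 m and value of joint handle below 0.15 rad), for 0.3 s.
3. the lamp is swung so that its arm points over the middle of the rack, the isolator still off (y of rack in the frame of lamp_head between -0.025 and 0.025 m and velocity of joint lamp_arm between -0.05 and 0.05 rad/s and value of joint handle below 0.15 rad), for 0.3 s.
4. the isolator is turned on again (value of joint handle above 1.42 rad), for 0.2 s.
At the end, for the whole second after the job is handed in: Every plate lies flat (within 0.08 rad) on both rails of the rack, its middle within 30 mm of the rack's middle line and 140 mm along it, its length within 0.4 rad of across the rails; the lamp arm's line passes within 25 mm of the rack's centre and is still; the isolator is on (over 1.42 rad) (x of plate0 in the frame of rack between -0.03 and 0.03 m and y of plate0 in the frame of rack between -0.14 and 0.14 m and z of plate0 in the frame of rack between -0.001 and 0.007 m and angle between the x axis of each of plate0, plate1, plate2 and the x axis of rack, either way round below 0.4 rad and angle between the z axis of each of plate0, plate1, plate2 and the z axis of rack, either way round below 0.08 rad and x of plate1 in the frame of rack between -0.03 and 0.03 m and y of plate1 in the frame of rack between -0.14 and 0.14 m and z of plate1 in the frame of rack between -0.001 and 0.007 m and x of plate2 in the frame of rack between -0.03 and 0.03 m and y of plate2 in the frame of rack between -0.14 and 0.14 m and z of plate2 in the frame of rack between -0.001 and 0.007 m and y of rack in the frame of lamp_head between -0.025 and 0.025 m and velocity of joint lamp_arm between -0.05 and 0.05 rad/s and value of joint handle above 1.42 rad); the robot touches nothing.
It fails at once if the white jar is knocked over or shoved more than 30 mm (distance of jar from where it was at the start of the episode above 0.03 m or angle between jar's own z axis and vertical above 0.3 rad).
It fails at once if the white beaker is knocked over or shoved more than 30 mm (distance of beaker from where it was at the start of the episode above 0.03 m or angle between beaker's own z axis and vertical above 0.3 rad).
It fails at once if the handheld meter is knocked over or shoved more than 30 mm (distance of meter from where it was at the start of the episode above 0.03 m or angle between meter's own z axis and vertical above 0.3 rad).
Of plate0_body, plate1_body, plate2_body only 2 to 3 are there at a start; the rules pass over those that are not, and their reading is None.
At some moment in a run one of rack_body may be knocked a few centimetres aside while the robot is not near it.
Once in a run the grip may slacken for a moment while it holds something.
It also fails if it takes over 210 s, if anything falls off the work surface, if the arm or the gripper's body presses on something with over 40 N, if the wrist force passes 120 N, or if a joint passes its speed limit or range.

ROBOT

A 7-joint arm with a two-finger parallel gripper is mounted at the origin on the work surface. World frame = base frame: x ahead of the robot, y to its left, z up, the work surface at z = 0. Lengths are in m, angles in rad, forces in N, time in s.
With the tool pointing down it reaches from about 0.425 to 0.875 m from the base axis. Payload 4.7 kg.
Tool frame: the origin (TCP) lies midway between the tips of the shut fingers; the grasp point (between the pads) lies 19 mm behind it; z points along the fingers, x is the direction in which the jaws open and shut, and the axes are right-handed (so a half turn about z gives the same grasp; the last joint's range is limited). The gripper opens to 87 mm and grips with 3 to 60 N. Pads are 19 mm wide; open, the fingers measure 117 mm over their backs; the gripper's body (75 mm by 190 mm) begins 51 mm behind the grasp point.
Start: joints at [-1.284, 0.321, -0.07, 1.45, 0.023, 1.371, -0.057], TCP at [0.175, 0.626, 0.185] pointing down, gripper open.
Joint ranges: [-2.86, 2.86], [-0.3, 2.09], [-1.38, 1.24], [0.06, 2.45], [-1.56, 4.7], [0.09, 2.05], [-2.69, 2.69]. Speed limits (rad/s): [2.57, 2.57, 3.14, 3.14, 3.14, 3.14, 3.14].

INTERFACE

Orientations are given as a rotation vector (axis times angle).
In Python, from bench import get_state, eyes, ticket gives the robot as it stands.
- The arm moves only by the tool carry_out, never from a script. Its argument "motion" is a list of rows, each a list of 2 entries, a list of its own where there are three numbers: the shift along the world's x, y, z in m, then the turn about the world's z in rad. A call has 1 to 20 rows; each row is the pose to reach, as a shift and turn from the pose commanded when the call began; what a row does not reach only later rows make up. A row lasts 1/10 s, in which the tool goes at most 50 mm and 8.59 degrees, less where a joint would pass 70% of its speed; a pose out of reach is approached as far as the arm can. A call with a gripper value outside its range is refused whole. "grip" is the gripper command: -1 is fully open, 1 is shut, values between are in proportion, set as the call begins (left out, the last holds). The fingers move at their own pace and stop on an object; "squeeze" is the grip in N (left out, the last holds). Time passes only in rows, so rows that repeat a pose let the fingers close. It gives the time, the measured TCP pose, the force and the opening at its end, in the units of the state.
- get_state(): the state, without advancing time (a new reading comes with each control period).
- eyes.get_image(name): name is "scene" or "top" or "wrist"; returns a dict with "pixels" (400x640x3 uint8, blue, green, red), "mtx" (3x3 intrinsics, pixels), "dist_coeffs" ([k1, k2, p1, p2, k3] as OpenCV has them; the pictures are not rectified), "extrinsics" (4x4, takes a point from camera to world coordinates). Camera axes: x right, y down, z forward; pixel columns grow to the right and rows downward; lengths in m; the calibration is good to about 2 mm. A picture is of the moment at which its call begins. There is no depth.
- ticket.close_job(): hands the job in, once; it reports no verdict.
The state is a dict: "time": time; "joint_positions": joint angles; "qd": joint speeds; "joint_torque": joint torques, N m; "position": TCP position; "tool_rot": TCP orientation; "ft_force": force on the tool from outside, world axes, zero at the start; "torque": the same for the moment, N m; "grip_width": opening from 0.0 (shut) to 1.0 (fully open).
Only numpy, scipy, OpenCV 4.12 (cv2) and the standard library are available. Lean on these libraries where they do the work, as an engineer would, in place of code of your own. Each camera call takes 0.05 s, during which the arm holds its last target. There are 200 camera calls.

## Working session

There is one attempt and no reset: what is moved stays moved. The work goes in short steps, Python scripts to look and compute and a tool call to move; the robot and the scene stay as the last step left them, time stands still between calls to the robot, and variables do not carry over. Pictures are saved under pics/ and viewed, about 12 in all and at most 16, crops included, and the job is handed in when it is done.

Besides the shell and the picture viewer there is one more tool, called as a command line: name --argument value ..., lists and objects as JSON in quotes. carry_out: Moves the arm, as the interface text tells. Its arguments: {"type":"object","properties":{"motion":{"type":"array","items":{"type":"array"}},"grip":{"type":"number"},"squeeze":{"type":"number"}},"required":["motion"]}

```bash
mkdir -p pics; cat > h.py <<'E'
import numpy as np,cv2
from bench import get_state,eyes,ticket
def snap(n,f=None):
    d=eyes.get_image(n)
    if f: cv2.imwrite('pics/'+f,d['pixels'])
    np.savez('last_%s.npz'%n,**{k:np.asarray(v) for k,v in d.items()})
    return d
def load(n): return dict(np.load('last_%s.npz'%n))
def cast(d,px,z):
    p=cv2.undistortPoints(np.float64(px).reshape(-1,1,2),d['mtx'],np.float64(d['dist_coeffs'])).reshape(-1,2)
    E=np.asarray(d['extrinsics']); r=np.c_[p,np.ones(len(p))]@E[:3,:3].T; o=E[:3,3]
    return o+r*((z-o[2])/r[:,2])[:,None]
def proj(d,P):
    E=np.linalg.inv(d['extrinsics'])
    return cv2.projectPoints(np.float64(P).reshape(-1,1,3),cv2.Rodrigues(E[:3,:3])[0],E[:3,3],d['mtx'],np.float64(d['dist_coeffs']))[0].reshape(-1,2)
E
python3 - <<'E'
from h import *
for n in('scene','top'):
    d=snap(n,n+'0.png'); print(n,d['extrinsics'].round(3).tolist(),d['mtx'].round(0).tolist())
s=get_state();print({k:np.round(v,3) for k,v in s.items()})
E
```

```text
scene [[0.882, 0.296, -0.366, 1.089], [0.471, -0.566, 0.676, -1.114], [-0.007, -0.769, -0.639, 1.185], [0.0, 0.0, 0.0, 1.0]] [[491.0, 0.0, 323.0], [0.0, 491.0, 197.0], [0.0, 0.0, 1.0]]
top [[-0.019, -0.989, 0.15, 0.334], [-1.0, 0.016, -0.027, 0.003], [0.024, -0.15, -0.988, 1.204], [0.0, 0.0, 0.0, 1.0]] [[395.0, 0.0, 322.0], [0.0, 395.0, 200.0], [0.0, 0.0, 1.0]]
{'time': np.float64(0.1), 'joint_positions': array([-1.284,  0.322, -0.07 ,  1.452,  0.023,  1.371, -0.057]), 'qd': array([-0.   , -0.001, -0.   , -0.002,  0.001, -0.002,  0.002]), 'joint_torque': array([ 0.0000e+00, -4.9257e+01, -4.0600e-01, -3.1340e+01, -6.4000e-02,
        4.0000e-02,  0.0000e+00]), 'position': array([0.175, 0.625, 0.184]), 'tool_rot': array([ 2.502e+00,  1.898e+00, -2.000e-03]), 'ft_force': array([ 0.489, -0.792,  1.053]), 'torque': array([-0.027,  0.029,  0.022]), 'grip_width': np.float64(0.998)}
```

View pics/top0.png

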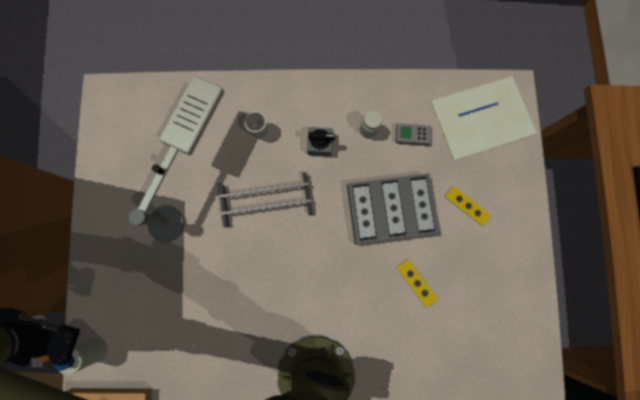

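View pics/scene0.png

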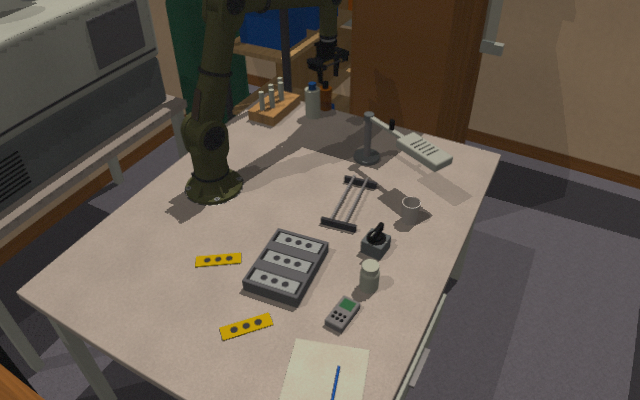

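Candidates, top view. Plates: three white-grey bars with spots in the case at (364,211), (393,207) and (421,204). The yellow look-alikes at (468,205) and (417,283) are not meant. Isolator: the box with a black bar at (320,140). The meter at (413,134) and the jar at (371,122) stay put. Knob: black, at (158,169). Next is one close crop.

```bash
python3 - <<'E'
from h import *
a=load('top')['pixels'];s=load('scene')['pixels']
c1=cv2.resize(a[100:250,210:450],None,fx=3.3,fy=3.3,interpolation=cv2.INTER_CUBIC)[:480]
c1=cv2.convertScaleAbs(c1,alpha=1.3,beta=10)
cv2.imwrite('pics/c1.png',c1)
E
```

```text
(no output)
```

View pics/c1.png

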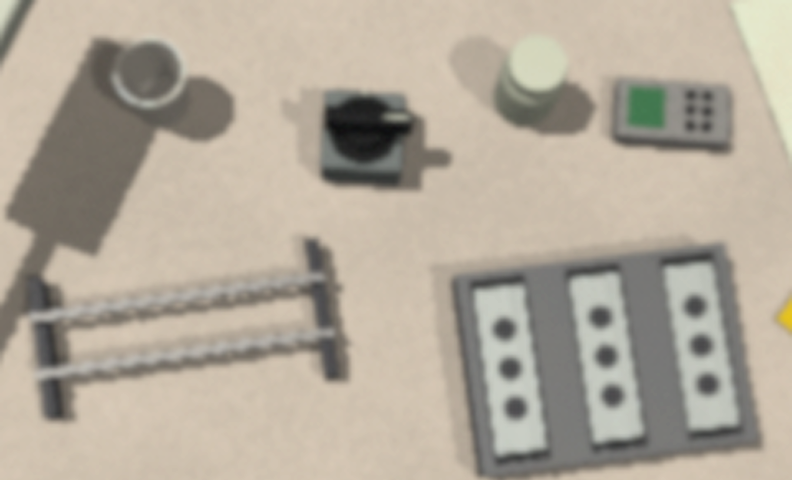

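The crop shows the case with three spotted plates (spots at crop (505,328)…(708,383)), the isolator bar from (328,120) to (412,122) with its white line at the right end, the jar and meter to its right, and the rack rails.

```bash
python3 - <<'E'
from h import *
d=load('top')
def c(p,z): return cast(d,np.array(p)/3.3+[210,100],z)
def c0(p,z): return cast(d,p,z)
pl=c([[505,328],[510,367],[515,407],[600,317],[606,356],[612,396],[695,306],[702,345],[708,383]],.045)
print('spots\n',pl[:,:2].round(4))
k=c([[454,275],[724,244],[762,444],[482,476]],.046);print('case',k[:,:2].round(4),k.mean(0).round(4))
for i in range(3):
    v=pl[3*i]-pl[3*i+2];print('plate dir',np.arctan2(v[1],v[0]).round(3))
v=pl[7]-pl[1];print('case y dir',np.arctan2(v[0],-v[1]).round(3))
r=c([[33,318],[325,277],[41,375],[333,334]],.04);print('rails',r[:,:2].round(4),r.mean(0).round(4)); v=r[0]+r[2]-r[1]-r[3];print('rack yaw',np.arctan2(-v[0],v[1]).round(3),np.linalg.norm(v)/2)
h=c([[328,120],[412,122]],.097);print('handle',h[:,:2].round(4),h.mean(0).round(4))
b=c([[322,90],[408,95],[405,153],[322,147]],.055);print('box',b[:,:2].round(4),b.mean(0).round(4))
print('jar',c([[537,63]],.1).round(3),'beaker',c([[150,72]],.085).round(3),'meter',c([[672,112]],.028).round(3))
print('post top',c0([[138,216]],.2).round(3),c0([[138,216]],.24).round(3),'foot',c0([[166,223]],.01).round(3),'knob',c0([[158,169]],.247).round(3),'head',c0([[201,79],[222,88],[187,152],[163,140]],.217).round(3).tolist())
E
```

```text
spots
 [[ 0.51   -0.1485]
 [ 0.4745 -0.1518]
 [ 0.4384 -0.1551]
 [ 0.5187 -0.2353]
 [ 0.483  -0.2392]
 [ 0.4467 -0.2429]
 [ 0.5275 -0.3231]
 [ 0.4916 -0.3275]
 [ 0.4569 -0.331 ]]
case [[ 0.5591 -0.1037]
 [ 0.5846 -0.3532]
 [ 0.4008 -0.3768]
 [ 0.3775 -0.1234]] [ 0.4805 -0.2393  0.046 ]
plate dir 0.091
plate dir 0.105
plate dir 0.111
case y dir 0.097
rails [[0.5266 0.2771]
 [0.5602 0.0131]
 [0.4747 0.2689]
 [0.5077 0.0066]] [0.5173 0.1414 0.04  ]
rack yaw 0.126 0.2652111243877508
handle [[ 0.6899  0.0081]
 [ 0.6872 -0.066 ]] [ 0.6885 -0.0289  0.097 ]
box [[ 0.7321  0.0134]
 [ 0.7264 -0.0656]
 [ 0.6713 -0.0615]
 [ 0.6779  0.0141]] [ 0.7019 -0.0249  0.055 ]
jar [[ 0.74  -0.179  0.1  ]] beaker [[0.741 0.167 0.085]] meter [[ 0.717 -0.317  0.028]]
post top [[0.452 0.449 0.2  ]] [[0.448 0.432 0.24 ]] foot [[0.452 0.447 0.01 ]] knob [[0.564 0.384 0.247]] head [[0.815, 0.294, 0.217], [0.788, 0.237, 0.217], [0.614, 0.323, 0.217], [0.648, 0.387, 0.217]]
```

carry_out --motion '[[[0, 0, 0.05], 0], [[0, 0, 0.1], 0], [[0, 0, 0.15], 0], [[0.515, -0.653, 0.15], -1.335], [[0.515, -0.653, 0.15], -1.335], [[0.515, -0.653, 0.15], -1.335], [[0.515, -0.653, 0.15], -1.335], [[0.515, -0.653, 0.15], -1.335], [[0.515, -0.653, 0.15], -1.335], [[0.515, -0.653, 0.15], -1.335], [[0.515, -0.653, 0.15], -1.335], [[0.515, -0.653, 0.15], -1.335], [[0.515, -0.653, 0.15], -1.335], [[0.515, -0.653, 0.15], -1.335], [[0.515, -0.653, 0.15], -1.335], [[0.515, -0.653, 0.15], -1.335], [[0.515, -0.653, 0.15], -1.335], [[0.515, -0.653, 0.15], -1.335], [[0.515, -0.653, 0.12], -1.335], [[0.515, -0.653, 0.12], -1.335]]' --grip -1 --squeeze 30

```text
time: 2.1
position: [0.6911, -0.0304, 0.3032]
tool_rot: [3.139, -0.062, -0.001]
ft_force: [-0.8, 0.9, 0.2]
grip_width: 1.0
```

```bash
python3 - <<'E'
from h import *
d=snap('wrist','w1.png');print(np.round(d['extrinsics'],3).tolist())
s=get_state();print(s['time'],np.round(s['position'],4),np.round(s['tool_rot'],3))
E
```

```text
[[0.999, -0.04, -0.01, 0.693], [-0.041, -0.968, -0.246, 0.036], [0.0, 0.246, -0.969, 0.504], [0.0, 0.0, 0.0, 1.0]]
2.15 [ 0.6916 -0.0364  0.2991] [ 3.134 -0.072 -0.007]
```

View pics/w1.png

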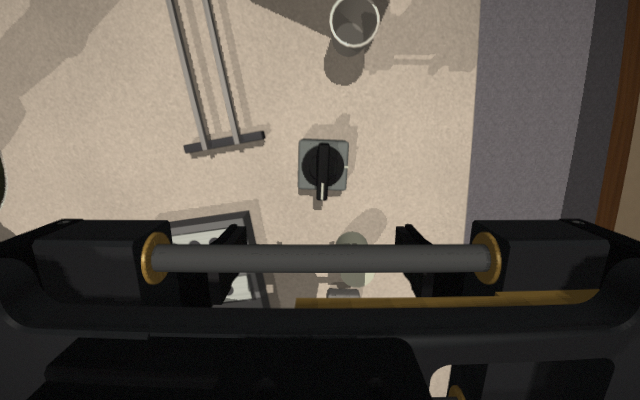

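Wrist view: isolator bar from about (322,143) to (322,200), white line at the lower end, box (299..349, 139..190).

```bash
python3 - <<'E'
from h import *
d=load('wrist');g=d['pixels'].max(2)[120:215,280:365]
m=(g<45).astype(np.uint8)
ys,xs=np.nonzero(m);print('dark bbox',xs.min()+280,xs.max()+280,ys.min()+120,ys.max()+120)
for y in range(134,204,5): r=np.nonzero(g[y-120]<45)[0]+280; print(y,(r.min(),r.max(),len(r)) if len(r) else None,end=' ')
h=cast(d,[[323,143],[322,200]],.097);print(h.round(4))
print('box',cast(d,[[299,139],[348,140],[348,190],[299,190]],.055).round(4))
s=get_state();print(s['time'],np.round(s['position'],4),np.round(s['tool_rot'],3))
E
```

```text
dark bbox 302 343 143 199
134 None 139 None 144 (np.int64(319), np.int64(328), 10) 149 (np.int64(311), np.int64(334), 24) 154 (np.int64(306), np.int64(339), 34) 159 (np.int64(304), np.int64(342), 39) 164 (np.int64(302), np.int64(343), 42) 169 (np.int64(303), np.int64(342), 40) 174 (np.int64(304), np.int64(341), 38) 179 (np.int64(307), np.int64(338), 32) 184 (np.int64(313), np.int64(331), 15) 189 (np.int64(317), np.int64(327), 7) 194 (np.int64(317), np.int64(326), 6) 199 (np.int64(317), np.int64(325), 5) [[ 0.6957  0.0121  0.097 ]
 [ 0.6911 -0.0676  0.097 ]]
box [[ 0.6603  0.017   0.055 ]
 [ 0.7334  0.0125  0.055 ]
 [ 0.7319 -0.0639  0.055 ]
 [ 0.6558 -0.0608  0.055 ]]
2.15 [ 0.6916 -0.0364  0.2991] [ 3.134 -0.072 -0.007]
```

carry_out --motion '[[[0, 0, -0.03], 0], [[0, 0, -0.03], 0], [[0, 0, -0.03], 0]]'

```text
time: 2.45
position: [0.6896, -0.026, 0.2743]
tool_rot: [-3.141, 0.056, 0.003]
ft_force: [-1.3, 0.7, 1.3]
grip_width: 1.003
```

carry_out --motion '[[[0.004, 0, -0.05], -0.015], [[0.004, 0, -0.1], -0.015], [[0.004, 0, -0.15], -0.015], [[0.004, 0, -0.19], -0.015], [[0.004, 0, -0.207], -0.015], [[0.004, 0, -0.207], -0.015], [[0.004, 0, -0.207], -0.015]]'

```text
time: 3.15
position: [0.6961, -0.0268, 0.0706]
tool_rot: [-3.14, 0.081, -0.006]
ft_force: [-0.3, 0.3, 0.0]
grip_width: 1.0
```

carry_out --motion '[[[0, 0, 0], 0], [[0, 0, 0], 0], [[0, 0, 0], 0], [[0, 0, 0], 0], [[0, 0, 0], 0], [[0, 0, 0], 0]]' --grip 1 --squeeze 30

```text
time: 3.75
position: [0.6941, -0.027, 0.0677]
tool_rot: [-3.141, 0.082, -0.0]
ft_force: [0.1, -0.2, -1.0]
grip_width: 0.537
```

carry_out --motion '[[[0, 0, 0], 0], [[0, 0, 0], 0], [[0, 0, 0], 0], [[0, 0, 0], 0], [[0, 0, 0], 0], [[0, 0, 0], 0], [[0, 0, 0], 0]]'

```text
time: 4.45
position: [0.6942, -0.027, 0.0677]
tool_rot: [3.14, -0.082, 0.0]
ft_force: [0.3, -0.6, -0.2]
grip_width: 0.013
```

carry_out --motion '[[[0, 0, 0], 0.15], [[0, 0, 0], 0.3], [[0, 0, 0], 0.45], [[0, 0, 0], 0.6], [[0, 0, 0], 0.75], [[0, 0, 0], 0.9], [[0, 0, 0], 1.05], [[0, 0, 0], 1.2], [[0, 0, 0], 1.35], [[0, 0, 0], 1.5], [[0, 0, 0], 1.59], [[0, 0, 0], 1.59], [[0, 0, 0], 1.59]]'

```text
time: 5.75
position: [0.6941, -0.0272, 0.0677]
tool_rot: [-2.26, -2.182, -0.0]
ft_force: [-0.1, -0.4, 0.2]
grip_width: 0.01
```

carry_out --motion '[[[0, 0, 0], 0], [[0, 0, 0], 0], [[0, 0, 0], 0], [[0, 0, 0], 0], [[0, 0, 0.05], 0], [[0, 0, 0.1], 0], [[0, 0, 0.15], 0], [[0, 0, 0.2], 0], [[0, 0, 0.24], 0], [[0, 0, 0.24], 0]]' --grip -0.3

```text
time: 6.75
position: [0.6968, -0.0275, 0.3159]
tool_rot: [2.251, 2.178, 0.014]
ft_force: [0.2, 0.4, 0.3]
grip_width: 0.646
```

```bash
python3 - <<'E'
from h import *
d=snap('top','t1.png');s=get_state();print(s['time'],np.round(s['position'],4),np.round(s['tool_rot'],3),s['grip_width'])
w=snap('wrist');cv2.imwrite('pics/w2.png',w['pixels'])
E
```

```text
6.8 [ 0.6958 -0.0273  0.3119] [2.254 2.181 0.008] 0.6463930561946842
```

View pics/w2.png

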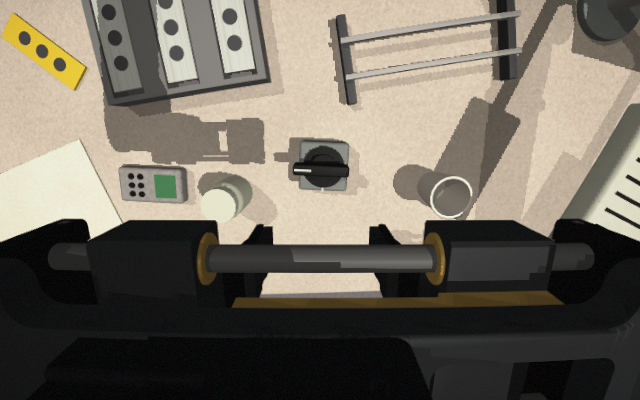

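The gripper shut to about 1 mm and the handle still points to -y (w2: bar (293,169)–(349,171), white line on the -y side), so the grasp missed. I'll check the geometry.

```bash
python3 - <<'E'
from h import *
d=load('wrist');s=get_state();p=np.array(s['position']);print(np.round(d['extrinsics'],3).tolist())
print('bar',cast(d,[[293,169],[349,171]],.097).round(4),'box',cast(d,[[301,141],[348,141],[347,191],[299,190]],.055).round(4))
print('tcp px',proj(d,[p,p+[0,0,.019]]))
sc=snap('scene','s1.png')
print('tcp scene',proj(sc,[p,p+[0,0,.06],[.694,-.027,.097],[.694,.013,.097],[.694,-.067,.097]]).round(0))
c=sc['pixels'][130:300,290:460];cv2.imwrite('pics/s1c.png',cv2.resize(c,None,fx=3.5,fy=3.5,interpolation=cv2.INTER_CUBIC))
E
```

```text
[[0.034, 0.967, 0.251, 0.628], [0.999, -0.033, -0.009, -0.025], [-0.001, 0.251, -0.968, 0.512], [0.0, 0.0, 0.0, 1.0]]
bar [[ 0.6892 -0.0666  0.097 ]
 [ 0.6948  0.0126  0.097 ]] box [[ 0.653  -0.0562  0.055 ]
 [ 0.6554  0.0154  0.055 ]
 [ 0.7335  0.0129  0.055 ]
 [ 0.7293 -0.0632  0.055 ]]
tcp px [[321.12728961 218.811837  ]
 [321.15241819 227.83780898]]
tcp scene [[381. 177.]
 [382. 160.]
 [376. 229.]
 [381. 221.]
 [371. 237.]]
```

View pics/s1c.png

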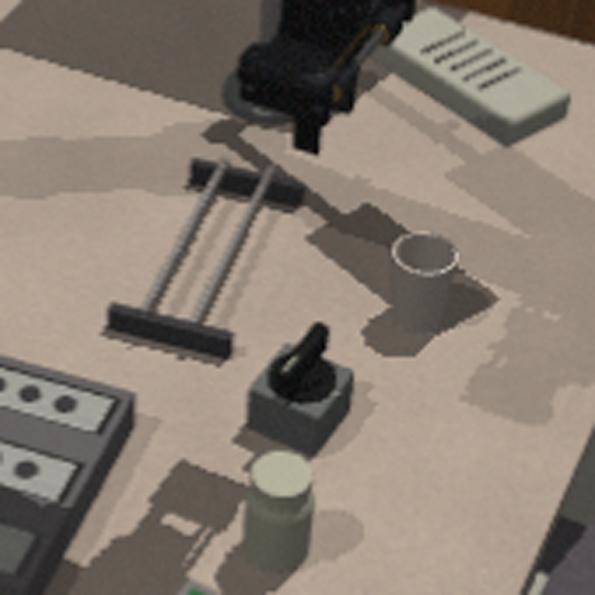

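carry_out --motion '[[[0, 0, 0], -0.15], [[0, 0, 0], -0.3], [[0, 0, 0], -0.45], [[0, 0, 0], -0.6], [[0, 0, 0], -0.75], [[0, 0, 0], -0.9], [[0, 0, -0.05], -1.05], [[0, 0, -0.1], -1.2], [[0, 0, -0.13], -1.35], [[0, 0, -0.16], -1.5], [[0, 0, -0.19], -1.59], [[0, 0, -0.22], -1.59], [[0, 0, -0.24], -1.59], [[0, 0, -0.24], -1.59], [[0, 0, -0.24], -1.59], [[0, 0, -0.24], -1.59]]'

```text
time: 8.5
position: [0.6948, -0.0272, 0.0687]
tool_rot: [3.14, -0.082, 0.002]
ft_force: [0.5, 0.1, 0.7]
grip_width: 0.653
```

```bash
python3 - <<'E'
from h import *
s=get_state();p=np.array(s['position']);print(p.round(4),np.round(s['ft_force'],1),s['grip_width'])
sc=snap('scene')
print('tcp scene',((proj(sc,[p,p+[.028,0,0],p-[.028,0,0]])-[310,170])*6).round(0))
c=cv2.resize(sc['pixels'][170:270,310:440],None,fx=6,fy=6,interpolation=cv2.INTER_CUBIC);cv2.imwrite('pics/s2c.png',cv2.convertScaleAbs(c,alpha=1.6,beta=20))
E
```

```text
[ 0.6948 -0.0272  0.0687] [0.5 0.1 0.7] 0.6528184562310337
tcp scene [[395. 392.]
 [443. 409.]
 [348. 376.]]
```

View pics/s2c.png

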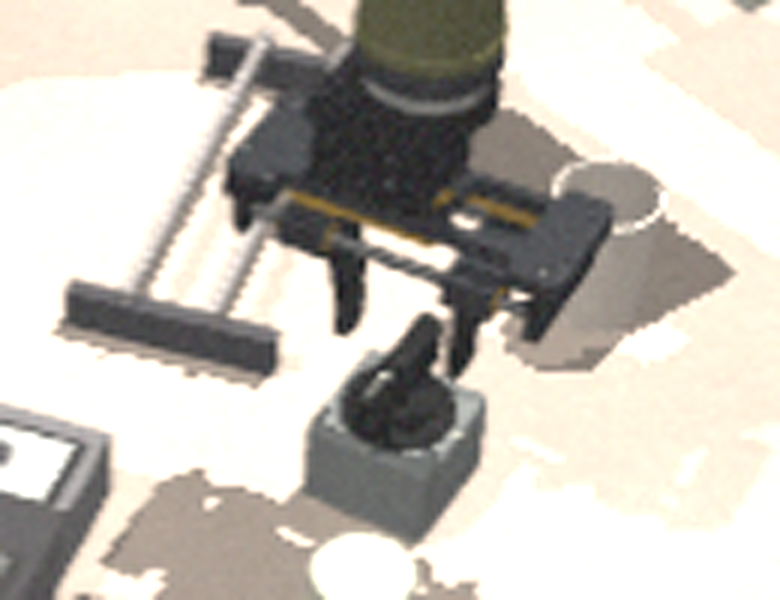

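The fingertips in the scene image, (345,330) and (458,375) in the crop, sit about 24 mm higher than the reported TCP would put them. I'll lower further while watching the force.

carry_out --motion '[[[0, 0, -0.01], 0], [[0, 0, -0.016], 0], [[0, 0, -0.022], 0], [[0, 0, -0.022], 0], [[0, 0, -0.022], 0]]' --grip -0.3

```text
time: 9.05
position: [0.694, -0.027, 0.0454]
tool_rot: [3.14, -0.082, -0.001]
ft_force: [0.9, 0.2, -0.2]
grip_width: 0.652
```

carry_out --motion '[[[0, 0, 0], 0], [[0, 0, 0], 0], [[0, 0, 0], 0], [[0, 0, 0], 0], [[0, 0, 0], 0], [[0, 0, 0], 0], [[0, 0, 0], 0], [[0, 0, 0], 0]]' --grip 1 --squeeze 30

```text
time: 9.85
position: [0.6933, -0.027, 0.0457]
tool_rot: [-3.14, 0.082, 0.003]
ft_force: [-4.1, 1.3, 3.2]
grip_width: 0.179
```

Gripped (0.179 × 87 ≈ 16 mm). I'll work with true z ≈ reported z + 0.024. Turning off.

carry_out --motion '[[[0, 0, 0], 0.12], [[0, 0, 0], 0.24], [[0, 0, 0], 0.36], [[0, 0, 0], 0.48], [[0, 0, 0], 0.6], [[0, 0, 0], 0.72], [[0, 0, 0], 0.84], [[0, 0, 0], 0.96], [[0, 0, 0], 1.08], [[0, 0, 0], 1.2], [[0, 0, 0], 1.32], [[0, 0, 0], 1.44], [[0, 0, 0], 1.56], [[0, 0, 0], 1.58], [[0, 0, 0], 1.58], [[0, 0, 0], 1.58]]'

```text
time: 11.45
position: [0.6968, -0.0235, 0.0459]
tool_rot: [2.266, 2.175, 0.01]
ft_force: [4.0, 4.8, -2.9]
grip_width: 0.19
```

carry_out --motion '[[[0, 0, 0], 0], [[0, 0, 0], 0], [[0, 0, 0], 0], [[0, 0, 0.05], 0], [[0, 0, 0.1], 0], [[0, 0, 0.15], 0], [[0, 0, 0.15], 0]]' --grip -0.3

```text
time: 12.15
position: [0.6987, -0.0284, 0.2055]
tool_rot: [2.262, 2.165, 0.016]
ft_force: [0.9, -0.4, -0.1]
grip_width: 0.638
```

```bash
python3 - <<'E'
from h import *
d=snap('wrist');c=d['pixels'][:230];cv2.imwrite('pics/w3.png',c)
s=get_state();p=np.array(s['position']);print(p.round(4),np.round(s['ft_force'],1),np.round(s['tool_rot'],3))
E
```

```text
[ 0.6968 -0.0282  0.2012] [-0.4 -0.4 -0.2] [2.265 2.167 0.01 ]
```

View pics/w3.png

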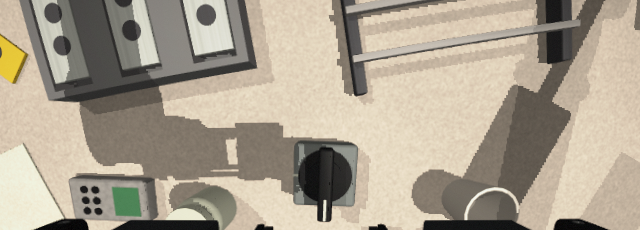

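Off: in the wrist view the white line now points down the image, which is +x. Next, press plate2.

carry_out --motion '[[[-0.274, -0.13, 0], 0.145], [[-0.274, -0.13, 0], 0.145], [[-0.274, -0.13, 0], 0.145], [[-0.274, -0.13, 0], 0.145], [[-0.274, -0.13, 0], 0.145], [[-0.274, -0.13, 0], 0.145], [[-0.274, -0.13, 0], 0.145], [[-0.274, -0.13, -0.05], 0.145], [[-0.274, -0.13, -0.1], 0.145], [[-0.274, -0.13, -0.14], 0.145], [[-0.274, -0.13, -0.16], 0.145], [[-0.274, -0.13, -0.16], 0.145], [[-0.274, -0.13, -0.16], 0.145], [[-0.274, -0.13, -0.16], 0.145]]' --grip 1

```text
time: 13.6
position: [0.4215, -0.1573, 0.037]
tool_rot: [2.104, 2.331, 0.002]
ft_force: [-0.2, -0.2, 0.9]
grip_width: 0.008
```

carry_out --motion '[[[0, 0, -0.006], 0], [[0, 0, -0.012], 0], [[0, 0, -0.016], 0], [[0, 0, -0.02], 0], [[0, 0, -0.02], 0]]'

```text
time: 14.1
position: [0.4196, -0.1569, 0.015]
tool_rot: [-2.104, -2.331, 0.001]
ft_force: [-0.2, -0.4, -0.1]
grip_width: 0.006
```

carry_out --motion '[[[0, 0, -0.004], 0], [[0, 0, -0.008], 0], [[0, 0, -0.008], 0]]'

```text
time: 14.4
position: [0.4201, -0.157, 0.0073]
tool_rot: [-2.105, -2.332, 0.0]
ft_force: [-0.2, -0.1, -0.8]
grip_width: 0.008
```

```bash
python3 - <<'E'
from h import *
s=get_state();p=np.array(s['position']);print(p.round(4),np.round(s['ft_force'],1))
sc=snap('scene');q=proj(sc,[p]);print(q, ((q-[220,190])*5))
c=cv2.resize(sc['pixels'][190:310,220:360],None,fx=5,fy=5,interpolation=cv2.INTER_CUBIC);cv2.imwrite('pics/s3c.png',cv2.convertScaleAbs(c,alpha=1.5,beta=20))
E
```

```text
[ 0.4201 -0.157   0.0073] [-0.2 -0.1 -0.8]
[[283.84560789 245.86437602]] [[319.22803946 279.32188012]]
```

View pics/s3c.png

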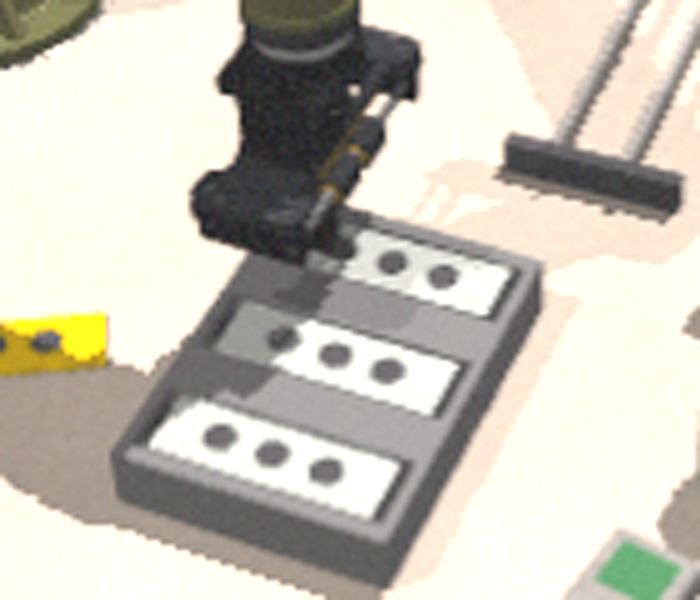

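Not yet in contact (plate2 flat, spots at (345,250), (392,263), (442,275) in the crop). I'll go on down by force.

carry_out --motion '[[[0, 0, -0.003], 0], [[0, 0, -0.006], 0], [[0, 0, -0.006], 0]]'

```text
time: 14.75
position: [0.4189, -0.1572, 0.0015]
tool_rot: [-2.104, -2.33, 0.002]
ft_force: [-2.7, 0.1, 3.9]
grip_width: 0.004
```

carry_out --motion '[[[0, 0, -0.003], 0], [[0, 0, -0.006], 0], [[0, 0, -0.006], 0]]'

```text
time: 15.05
position: [0.4189, -0.1572, -0.0032]
tool_rot: [-2.104, -2.33, 0.002]
ft_force: [-8.4, 0.9, 16.5]
grip_width: 0.006
```

carry_out --motion '[[[0, 0, -0.003], 0], [[0, 0, -0.006], 0], [[0, 0, -0.006], 0]]'

```text
time: 15.35
position: [0.4193, -0.1573, -0.0045]
tool_rot: [-2.103, -2.328, 0.001]
ft_force: [-24.1, 5.0, 60.5]
grip_width: 0.004
```

carry_out --motion '[[[0, 0, 0.02], 0], [[0, 0, 0.06], 0], [[0, 0, 0.1], 0], [[0.05, 0, 0.15], 0], [[0.05, 0, 0.15], 0], [[0.05, 0, 0.15], 0]]'

```text
time: 15.95
position: [0.4739, -0.157, 0.1423]
tool_rot: [2.1, 2.329, 0.005]
ft_force: [-0.3, 0.2, 0.8]
grip_width: 0.003
```

```bash
python3 - <<'E'
from h import *
s=get_state();p=np.array(s['position']);print(p.round(4),np.round(s['ft_force'],1))
sc=snap('scene');w=snap('wrist')
c=cv2.resize(sc['pixels'][190:310,220:360],None,fx=3.5,fy=3.5,interpolation=cv2.INTER_CUBIC);
c2=cv2.resize(w['pixels'][:270,:],None,fx=.8,fy=.8)
o=np.zeros((420+c2.shape[0]-240,490+0,3),np.uint8) if 0 else None
W=800;H=420
o=np.zeros((420,1000,3),np.uint8);o[:,:490]=c;o[:216,490:490+510]=cv2.resize(c2,(510,216));cv2.imwrite('pics/s4.png',cv2.convertScaleAbs(cv2.resize(o,None,fx=.8,fy=.8),alpha=1.4,beta=10))
E
```

```text
[ 0.4739 -0.157   0.1423] [-0.3  0.2  0.8]
```

View pics/s4.png

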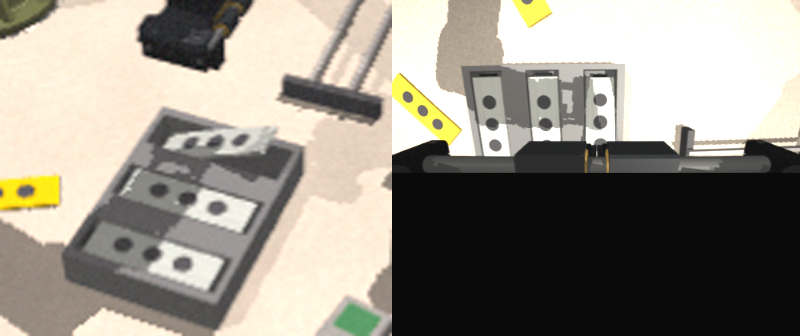

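Plate2 is tipped (scene, left crop). Stop contact implies the tips are about 35 mm above the reported z. Next I'll grip its raised end.

carry_out --motion '[[[0.046, 0.0095, 0], 0], [[0.046, 0.0095, 0], 0], [[0.046, 0.0095, 0], 0], [[0.046, 0.0095, 0], 0], [[0.046, 0.0095, 0], 0], [[0.046, 0.0095, 0], 0], [[0.046, 0.0095, 0], 0], [[0.046, 0.0095, 0], 0], [[0.046, 0.0095, -0.03], 0], [[0.046, 0.0095, -0.06], 0], [[0.046, 0.0095, -0.09], 0], [[0.046, 0.0095, -0.108], 0], [[0.046, 0.0095, -0.118], 0], [[0.046, 0.0095, -0.118], 0], [[0.046, 0.0095, -0.118], 0]]' --grip -1

```text
time: 17.55
position: [0.5169, -0.1477, 0.0225]
tool_rot: [2.104, 2.331, 0.001]
ft_force: [-0.0, -0.8, 1.5]
grip_width: 0.996
```

carry_out --motion '[[[0, 0, 0], 0], [[0, 0, 0], 0], [[0, 0, 0], 0], [[0, 0, 0], 0], [[0, 0, 0], 0], [[0, 0, 0], 0], [[0, 0, 0], 0], [[0, 0, 0], 0]]' --grip 1 --squeeze 40

```text
time: 18.35
position: [0.5161, -0.1474, 0.0217]
tool_rot: [-2.105, -2.332, -0.0]
ft_force: [-0.2, -0.1, 1.0]
grip_width: 0.522
```

Gripped (45.4 mm). I'll lift and re-measure the rack numerically by its dark feet.

carry_out --motion '[[[0, 0, 0.02], 0], [[0, 0, 0.05], 0], [[0, 0, 0.09], 0], [[0, 0, 0.13], 0], [[0, 0, 0.13], 0], [[0, 0, 0.13], 0]]'

```text
time: 18.95
position: [0.5166, -0.1476, 0.1523]
tool_rot: [2.104, 2.331, 0.002]
ft_force: [-1.4, 1.0, -1.3]
grip_width: 0.521
```

```bash
cat > rack.py <<'E'
from h import *
def feet(d,box,thr,verbose=True):
    x0,y0,x1,y1=box;im=d['pixels'][y0:y1,x0:x1].astype(int)
    m=((im.max(2)<thr)&(im.max(2)-im.min(2)<14)).astype(np.uint8)
    cs,_=cv2.findContours(m,cv2.RETR_EXTERNAL,cv2.CHAIN_APPROX_NONE)
    out=[]
    for c in sorted(cs,key=cv2.contourArea,reverse=True)[:8]:
        if cv2.contourArea(c)<15: continue
        r=cv2.minAreaRect(c);b=cv2.boxPoints(r)+[x0,y0]
        out.append((round(cv2.contourArea(c)),(np.array(r[0])+[x0,y0]).round(1).tolist(),np.round(r[1],1).tolist(),round(r[2])))
    return out
E
python3 - <<'E'
from rack import *
d0=load('top')  # t1 earlier (arm aside)
print(feet(d0,(200,150,340,240),70))
d=snap('top');print(feet(d,(200,150,340,240),70))
for n in (d0,d):
  for (x,y) in [(221,190),(226,210),(308,185),(312,205),(266,186)]: print(n['pixels'][y,x],end=' ')
  print()
print(get_state()['grip_width'],np.round(get_state()['position'],4))
E
```

```text
[(58, [221.8, 188.1], [9.2, 9.5], 9), (51, [226.5, 220.5], [11.0, 5.0], 90), (44, [224.2, 203.9], [12.5, 5.0], 84)]
[(116, [321.5, 153.0], [6.0, 27.0], 90), (62, [337.0, 184.0], [30.0, 4.0], 90), (61, [227.0, 220.5], [11.0, 6.0], 90), (44, [225.0, 203.9], [12.4, 5.3], 83), (42, [221.5, 188.5], [9.0, 7.0], 90), (26, [306.6, 191.6], [11.5, 4.1], 82), (25, [309.7, 207.9], [10.4, 3.9], 76), (20, [306.0, 177.5], [7.0, 4.0], 90)]
[62 61 61] [59 60 62] [53 83 82] [61 92 91] [131 145 156] 
[66 65 65] [62 63 65] [76 81 85] [72 80 85] [122 135 145] 
0.5178310097997488 [ 0.5156 -0.1473  0.1508]
```

```bash
python3 - <<'E'
from rack import *
d=load('wrist'); w2=cv2.imread('pics/w2.png')
E=np.array([[0.034,0.967,0.251,0.628],[0.999,-0.033,-0.009,-0.025],[-0.001,0.251,-0.968,0.512],[0,0,0,1]])
d['extrinsics']=E
p=cast(d,[[344,42],[347,77],[508,15],[511,52]],.04);print(p[:,:2].round(4),p.mean(0).round(4))
v=p[2]+p[3]-p[0]-p[1];print(np.arctan2(-v[0],v[1]).round(3),np.linalg.norm(v)/2)
E
```

```text
[[0.5126 0.0131]
 [0.5615 0.0167]
 [0.479  0.2558]
 [0.5305 0.265 ]] [0.5209 0.1377 0.04  ]
0.131 0.24760748131995666
```

carry_out --motion '[[[0.0425, 0.356, 0], 0.028], [[0.0425, 0.356, 0], 0.028], [[0.0425, 0.356, 0], 0.028], [[0.0425, 0.356, 0], 0.028], [[0.0425, 0.356, 0], 0.028], [[0.0425, 0.356, 0], 0.028], [[0.0425, 0.356, 0], 0.028], [[0.0425, 0.356, 0], 0.028], [[0.0425, 0.356, -0.03], 0.028], [[0.0425, 0.356, -0.06], 0.028], [[0.0425, 0.356, -0.09], 0.028], [[0.0425, 0.356, -0.105], 0.028], [[0.0425, 0.356, -0.105], 0.028], [[0.0425, 0.356, -0.105], 0.028]]'

```text
time: 20.4
position: [0.5588, 0.2083, 0.0468]
tool_rot: [-2.072, -2.361, 0.0]
ft_force: [0.4, 1.0, -1.1]
grip_width: 0.518
```

```bash
python3 - <<'E'
from h import *
s=get_state();p=np.array(s['position']);print(p.round(4),np.round(s['ft_force'],1),s['grip_width'])
t=snap('top');sc=snap('scene')
a=cv2.resize(sc['pixels'][130:250,290:450],None,fx=3.5,fy=3.5,interpolation=cv2.INTER_CUBIC)
cv2.imwrite('pics/p1.png',cv2.convertScaleAbs(a,alpha=1.5,beta=15))
print(((proj(sc,[[.5585,.2086,.0765],[.519,.140,.04]])-[290,130])*3.5).round())
E
```

```text
[0.5588 0.2083 0.0468] [ 0.4  1.  -1.1] 0.5183728624664661
[[271. 182.]
 [207. 234.]]
```

View pics/p1.png

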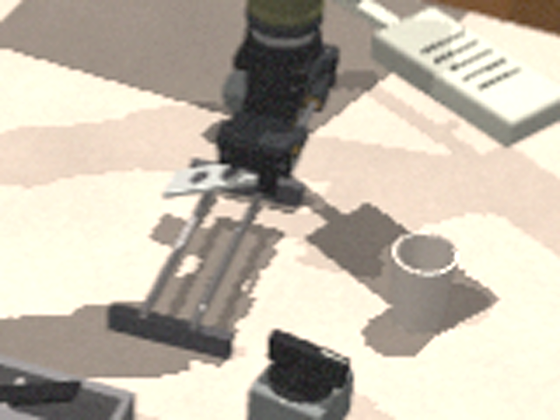

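The plate is held at (215,178) in the crop above the rack's far slot, and the rack hasn't moved. Lowering with a light grip so it pivots flat.

carry_out --motion '[[[0, 0, -0.01], 0], [[0, 0, -0.02], 0], [[0, 0, -0.025], 0], [[0, 0, -0.03], 0], [[0, 0, -0.03], 0]]' --squeeze 8

```text
time: 21.0
position: [0.5581, 0.2083, 0.0158]
tool_rot: [-2.072, -2.361, 0.002]
ft_force: [-1.9, -1.3, -0.1]
grip_width: 0.525
```

carry_out --motion '[[[0, 0, -0.004], 0], [[0, 0, -0.008], 0], [[0, 0, -0.01], 0], [[0, 0, -0.01], 0]]'

```text
time: 21.4
position: [0.5585, 0.2085, 0.0064]
tool_rot: [-2.072, -2.361, 0.0]
ft_force: [0.0, 0.4, -0.1]
grip_width: 0.529
```

carry_out --motion '[[[0, 0, -0.004], 0], [[0, 0, -0.006], 0], [[0, 0, -0.006], 0]]'

```text
time: 21.7
position: [0.5585, 0.2084, 0.0003]
tool_rot: [-2.072, -2.361, 0.0]
ft_force: [0.6, 1.0, 0.4]
grip_width: 0.527
```

carry_out --motion '[[[0, 0, -0.003], 0], [[0, 0, -0.005], 0], [[0, 0, -0.005], 0]]'

```text
time: 22.0
position: [0.5585, 0.2084, -0.0046]
tool_rot: [-2.072, -2.361, 0.0]
ft_force: [0.4, 0.0, 0.6]
grip_width: 0.526
```

carry_out --motion '[[[0, 0, 0], 0], [[0, 0, 0], 0], [[0, 0, 0], 0], [[0, 0, 0.03], 0], [[0, 0, 0.07], 0], [[0, 0, 0.12], 0], [[0, 0, 0.16], 0], [[0, 0, 0.16], 0]]' --grip -0.25

```text
time: 22.8
position: [0.5627, 0.2101, 0.1631]
tool_rot: [2.069, 2.357, 0.018]
ft_force: [0.7, -0.5, 0.4]
grip_width: 0.623
```

```bash
python3 - <<'E'
from h import *
s=get_state();p=np.array(s['position']);print(p.round(4),np.round(s['ft_force'],1),s['grip_width'])
w=snap('wrist','p2.png');cv2.imwrite('pics/p2.png',w['pixels'][:240])
sc=snap('scene')
a=cv2.resize(sc['pixels'][130:250,290:450],None,fx=3.5,fy=3.5,interpolation=cv2.INTER_CUBIC)
o=np.zeros((600,640,3),np.uint8);o[:240]=w['pixels'][:240];o[240:600,:480]=cv2.resize(a,(480,360))
cv2.imwrite('pics/p2.png',cv2.convertScaleAbs(o,alpha=1.3,beta=10))
E
```

```text
[0.5627 0.2101 0.1631] [ 0.7 -0.5  0.4] 0.6225141413157766
```

View pics/p2.png

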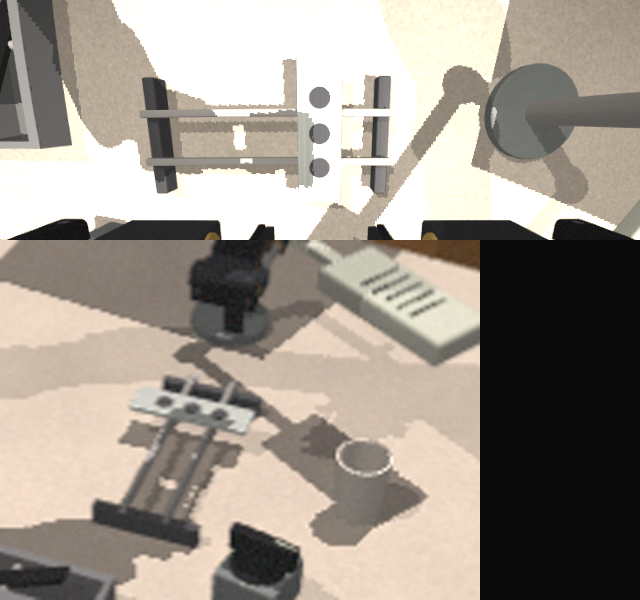

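Plate2 lies across both rails (wrist spots at (319,97), (320,133), (320,167); rails at rows 113 and 160).

```bash
python3 - <<'E'
from h import *
d=load('wrist')
s=cast(d,[[319,97],[320,133],[320,167]],.046);print(s.round(4))
r=cast(d,[[143,113],[391,112],[150,162],[392,160]],.04);print(r.round(4))
f=cast(d,[[147,78],[390,77]],.028);print('feet top corners',f.round(4))
c=r.mean(0);v=r[1]+r[3]-r[0]-r[2];print(c.round(4),np.arctan2(-v[0],v[1]).round(3),np.linalg.norm(v)/2)
E
```

```text
[[0.4699 0.1966 0.046 ]
 [0.5056 0.2023 0.046 ]
 [0.5412 0.2069 0.046 ]]
[[0.508  0.0115 0.04  ]
 [0.4744 0.2738 0.04  ]
 [0.5602 0.0188 0.04  ]
 [0.5243 0.2843 0.04  ]]
feet top corners [[0.471  0.0091 0.028 ]
 [0.4382 0.2689 0.028 ]]
[0.5167 0.1471 0.04  ] 0.131 0.26614216945246183
```

Next, plate1: press.

carry_out --motion '[[[-0.13, -0.453, 0], -0.028], [[-0.13, -0.453, 0], -0.028], [[-0.13, -0.453, 0], -0.028], [[-0.13, -0.453, 0], -0.028], [[-0.13, -0.453, 0], -0.028], [[-0.13, -0.453, 0], -0.028], [[-0.13, -0.453, 0], -0.028], [[-0.13, -0.453, 0], -0.028], [[-0.13, -0.453, 0], -0.028], [[-0.13, -0.453, 0], -0.028], [[-0.13, -0.453, 0], -0.028], [[-0.13, -0.453, -0.05], -0.028], [[-0.13, -0.453, -0.1], -0.028], [[-0.13, -0.453, -0.135], -0.028], [[-0.13, -0.453, -0.143], -0.028], [[-0.13, -0.453, -0.148], -0.028], [[-0.13, -0.453, -0.153], -0.028], [[-0.13, -0.453, -0.157], -0.028], [[-0.13, -0.453, -0.159], -0.028], [[-0.13, -0.453, -0.159], -0.028]]' --grip 1 --squeeze 40

```text
time: 24.9
position: [0.4276, -0.2437, -0.0023]
tool_rot: [-2.103, -2.33, 0.001]
ft_force: [-4.1, 0.6, 3.5]
grip_width: 0.009
```

carry_out --motion '[[[0, 0, -0.002], 0], [[0, 0, -0.003], 0], [[0, 0, -0.003], 0]]'

```text
time: 25.2
position: [0.4278, -0.2438, -0.0034]
tool_rot: [-2.102, -2.33, -0.001]
ft_force: [-11.2, 3.8, 17.6]
grip_width: 0.005
```

carry_out --motion '[[[0, 0, 0.03], 0], [[0, 0, 0.08], 0], [[0, 0, 0.12], 0], [[0.096, 0.0095, 0.12], 0], [[0.096, 0.0095, 0.12], 0], [[0.096, 0.0095, 0.12], 0], [[0.096, 0.0095, 0.12], 0], [[0.096, 0.0095, 0.12], 0], [[0.096, 0.0095, 0.12], 0], [[0.096, 0.0095, 0.12], 0], [[0.096, 0.0095, 0.12], 0], [[0.096, 0.0095, 0.09], 0], [[0.096, 0.0095, 0.065], 0], [[0.096, 0.0095, 0.045], 0], [[0.096, 0.0095, 0.033], 0], [[0.096, 0.0095, 0.0275], 0], [[0.096, 0.0095, 0.0275], 0], [[0.096, 0.0095, 0.0275], 0]]' --grip -1

```text
time: 27.0
position: [0.5254, -0.2354, 0.0222]
tool_rot: [2.104, 2.331, 0.001]
ft_force: [0.1, 0.1, -0.3]
grip_width: 1.001
```

carry_out --motion '[[[0, 0, 0], 0], [[0, 0, 0], 0], [[0, 0, 0], 0], [[0, 0, 0], 0], [[0, 0, 0], 0], [[0, 0, 0], 0], [[0, 0, 0], 0], [[0, 0, 0], 0]]' --grip 1 --squeeze 40

```text
time: 27.8
position: [0.5246, -0.235, 0.0212]
tool_rot: [-2.105, -2.332, -0.0]
ft_force: [-0.4, 0.4, 0.2]
grip_width: 0.52
```

carry_out --motion '[[[0, 0, 0.02], 0], [[0, 0, 0.05], 0], [[0, 0, 0.09], 0], [[0, 0, 0.13], 0], [[0, 0, 0.13], 0], [[0, 0, 0.13], 0]]'

```text
time: 28.4
position: [0.5251, -0.2352, 0.1518]
tool_rot: [2.104, 2.331, 0.002]
ft_force: [0.6, 0.2, -2.2]
grip_width: 0.522
```

```bash
python3 - <<'E'
from rack import *
d=snap('top');print(feet(d,(200,165,320,240),72),get_state()['grip_width'])
g=d['pixels'].max(2)[160:240,205:330].copy()
m=(g>150).astype(np.uint8);cs,_=cv2.findContours(m,0,2)
for c in sorted(cs,key=cv2.contourArea)[-3:]: r=cv2.minAreaRect(c);print(cv2.contourArea(c),np.array(r[0])+[205,160],r[1],r[2])
E
```

```text
[(60, [227.0, 220.5], [11.0, 6.0], 90), (40, [224.9, 203.9], [12.4, 5.1], 83), (40, [221.9, 188.5], [7.5, 8.4], 11), (30, [256.1, 198.5], [5.0, 11.0], 6), (26, [306.6, 191.6], [11.5, 4.1], 82), (22, [309.5, 208.0], [10.4, 3.4], 76), (16, [258.0, 214.0], [8.0, 4.0], 90)] 0.5183685287571238
278.0 [211.5 180. ] (40.0, 13.0) 90.0
466.0 [213.5 218. ] (42.0, 17.0) 90.0
4144.0 [276.5 199.5] (79.0, 105.0) 90.0
```

The rack's feet are at the same pixels, and plate1 is held. Place it in the middle slot.

carry_out --motion '[[[0.046, 0.373, 0], 0.028], [[0.046, 0.373, 0], 0.028], [[0.046, 0.373, 0], 0.028], [[0.046, 0.373, 0], 0.028], [[0.046, 0.373, 0], 0.028], [[0.046, 0.373, 0], 0.028], [[0.046, 0.373, 0], 0.028], [[0.046, 0.373, 0], 0.028], [[0.046, 0.373, -0.03], 0.028], [[0.046, 0.373, -0.06], 0.028], [[0.046, 0.373, -0.09], 0.028], [[0.046, 0.373, -0.105], 0.028], [[0.046, 0.373, -0.105], 0.028], [[0.046, 0.373, -0.105], 0.028]]'

```text
time: 29.85
position: [0.5708, 0.1379, 0.0462]
tool_rot: [-2.072, -2.361, 0.0]
ft_force: [-1.0, -0.3, -0.2]
grip_width: 0.52
```

```bash
python3 - <<'E'
from rack import *
d=snap('top');print(feet(d,(200,165,240,240),72),get_state()['grip_width'],np.round(get_state()['position'],4))
E
```

```text
[(130, [221.7, 182.7], [16.1, 33.7], 11), (46, [224.2, 203.9], [12.6, 5.3], 76), (33, [226.0, 220.0], [10.0, 4.0], 90), (28, [203.6, 212.1], [3.0, 21.0], 25)] 0.5175096687266629 [0.5716 0.1381 0.0472]
```

Rack still in place. Lowering.

carry_out --motion '[[[0, 0, -0.01], 0], [[0, 0, -0.02], 0], [[0, 0, -0.028], 0], [[0, 0, -0.034], 0], [[0, 0, -0.04], 0], [[0, 0, -0.045], 0], [[0, 0, -0.05], 0], [[0, 0, -0.05], 0], [[0, 0, -0.05], 0]]' --squeeze 8

```text
time: 30.8
position: [0.5701, 0.1379, -0.0041]
tool_rot: [-2.072, -2.361, 0.001]
ft_force: [-0.2, 0.3, -1.7]
grip_width: 0.524
```

carry_out --motion '[[[0, 0, 0], 0], [[0, 0, 0], 0], [[0, 0, 0], 0], [[0, 0, 0.03], 0], [[0, 0, 0.07], 0], [[0, 0, 0.12], 0], [[0, 0, 0.16], 0], [[0, 0, 0.16], 0], [[0, 0, 0.16], 0]]' --grip -0.25

```text
time: 31.7
position: [0.5713, 0.1382, 0.1575]
tool_rot: [2.071, 2.36, 0.004]
ft_force: [-0.4, 0.6, -1.1]
grip_width: 0.625
```

```bash
cat > spots.py <<'E'
from rack import *
d=snap('wrist');g=d['pixels'].max(2)
m=((g<130)).astype(np.uint8);cs,_=cv2.findContours(m[60:225,120:400],1,1)
for c in cs:
    a=cv2.contourArea(c)
    if 120<a<700:
        (x,y),(w,h),_=cv2.minAreaRect(c)
        if .75<w/h<1.33 and a/(w*h)>.65: print(round(a),round(x+120,1),round(y+60,1),cast(d,[[x+120,y+60]],.046)[0,:2].round(4))
s=get_state();print(s['time'],s['grip_width'],np.round(s['position'],4))
E
python3 spots.py
```

```text
269 387.5 170.0 [0.542  0.2061]
290 389.5 135.5 [0.5062 0.2016]
332 320.3 102.6 [0.4832 0.1263]
304 390.0 99.5 [0.4709 0.1957]
31.75 0.6197211832728411 [0.5702 0.1379 0.1557]
```

carry_out --motion '[[[-0.1336, -0.471, 0], -0.028], [[-0.1336, -0.471, 0], -0.028], [[-0.1336, -0.471, 0], -0.028], [[-0.1336, -0.471, 0], -0.028], [[-0.1336, -0.471, 0], -0.028], [[-0.1336, -0.471, 0], -0.028], [[-0.1336, -0.471, 0], -0.028], [[-0.1336, -0.471, 0], -0.028], [[-0.1336, -0.471, 0], -0.028], [[-0.1336, -0.471, 0], -0.028], [[-0.1336, -0.471, 0], -0.028], [[-0.1336, -0.471, -0.05], -0.028], [[-0.1336, -0.471, -0.1], -0.028], [[-0.1336, -0.471, -0.135], -0.028], [[-0.1336, -0.471, -0.145], -0.028], [[-0.1336, -0.471, -0.15], -0.028], [[-0.1336, -0.471, -0.155], -0.028], [[-0.1336, -0.471, -0.159], -0.028], [[-0.1336, -0.471, -0.162], -0.028], [[-0.1336, -0.471, -0.162], -0.028]]' --grip 1 --squeeze 40

```text
time: 33.75
position: [0.4358, -0.3325, -0.0038]
tool_rot: [-2.103, -2.33, -0.001]
ft_force: [-8.3, 4.7, 10.8]
grip_width: 0.006
```

carry_out --motion '[[[0, 0, -0.001], 0], [[0, 0, 0.03], 0], [[0, 0, 0.08], 0], [[0, 0, 0.12], 0], [[0.096, 0.0095, 0.12], 0], [[0.096, 0.0095, 0.12], 0], [[0.096, 0.0095, 0.12], 0], [[0.096, 0.0095, 0.12], 0], [[0.096, 0.0095, 0.12], 0], [[0.096, 0.0095, 0.12], 0], [[0.096, 0.0095, 0.12], 0], [[0.096, 0.0095, 0.12], 0], [[0.096, 0.0095, 0.09], 0], [[0.096, 0.0095, 0.065], 0], [[0.096, 0.0095, 0.045], 0], [[0.096, 0.0095, 0.033], 0], [[0.096, 0.0095, 0.0275], 0], [[0.096, 0.0095, 0.0275], 0], [[0.096, 0.0095, 0.0275], 0]]' --grip -1

```text
time: 35.65
position: [0.5338, -0.324, 0.0227]
tool_rot: [2.104, 2.331, 0.001]
ft_force: [0.3, -1.3, 0.7]
grip_width: 1.003
```

carry_out --motion '[[[0, 0, 0], 0], [[0, 0, 0], 0], [[0, 0, 0], 0], [[0, 0, 0], 0], [[0, 0, 0], 0], [[0, 0, 0], 0], [[0, 0, 0], 0], [[0, 0, 0], 0]]' --grip 1 --squeeze 40

```text
time: 36.45
position: [0.533, -0.3234, 0.0217]
tool_rot: [-2.105, -2.332, -0.0]
ft_force: [0.9, -1.0, 0.3]
grip_width: 0.521
```

carry_out --motion '[[[0, 0, 0.02], 0], [[0, 0, 0.05], 0], [[0, 0, 0.09], 0], [[0, 0, 0.13], 0], [[0, 0, 0.13], 0], [[0, 0, 0.13], 0]]'

```text
time: 37.05
position: [0.5334, -0.3237, 0.1523]
tool_rot: [2.104, 2.331, 0.001]
ft_force: [0.2, 1.3, -2.3]
grip_width: 0.519
```

```bash
python3 - <<'E'
from rack import *
d=snap('top');print(feet(d,(200,165,320,240),72),get_state()['grip_width'])
E
```

```text
[(54, [221.0, 224.5], [11.0, 6.0], 90), (40, [216.0, 191.5], [6.0, 9.0], 0), (34, [218.7, 207.6], [11.6, 4.4], 77), (18, [301.5, 195.4], [11.2, 2.9], 77), (16, [303.9, 211.8], [10.7, 2.9], 74)] 0.5258785718373701
```

The rack has been knocked about 6 px sideways in the top view. Moving above it with the plate to look.

carry_out --motion '[[[-0.003, 0.32, 0.05], 0.028], [[-0.003, 0.32, 0.05], 0.028], [[-0.003, 0.32, 0.05], 0.028], [[-0.003, 0.32, 0.05], 0.028], [[-0.003, 0.32, 0.05], 0.028], [[-0.003, 0.32, 0.05], 0.028], [[-0.003, 0.32, 0.05], 0.028], [[-0.003, 0.32, 0.05], 0.028], [[-0.003, 0.32, 0.05], 0.028], [[-0.003, 0.32, 0.05], 0.028]]'

```text
time: 38.1
position: [0.5293, -0.0053, 0.2003]
tool_rot: [-2.074, -2.358, 0.004]
ft_force: [1.2, 0.2, -1.8]
grip_width: 0.52
```

```bash
python3 - <<'E'
from rack import *
d=load('top')
a=cast(d,[[227,220.5],[224.9,203.9],[306.6,191.6],[309.5,208]],.028);b=cast(d,[[221,224.5],[218.7,207.6],[301.5,195.4],[303.9,211.8]],.028);print('shift',(b-a).round(4))
w=snap('wrist');sc=snap('scene')
o=np.zeros((590,640,3),np.uint8);o[:250]=w['pixels'][:250];o[250:590,:450]=cv2.resize(sc['pixels'][130:250,290:450],(450,340),interpolation=2)
cv2.imwrite('pics/p3.png',cv2.convertScaleAbs(o,alpha=1.2,beta=5));s=get_state();print(s['grip_width'],np.round(s['position'],4))
E
```

```text
shift [[-0.0117  0.0177  0.    ]
 [-0.0109  0.0184  0.    ]
 [-0.0114  0.0155  0.    ]
 [-0.0112  0.0169  0.    ]]
0.5199253788653343 [ 0.5296 -0.0053  0.2008]
```

View pics/p3.png

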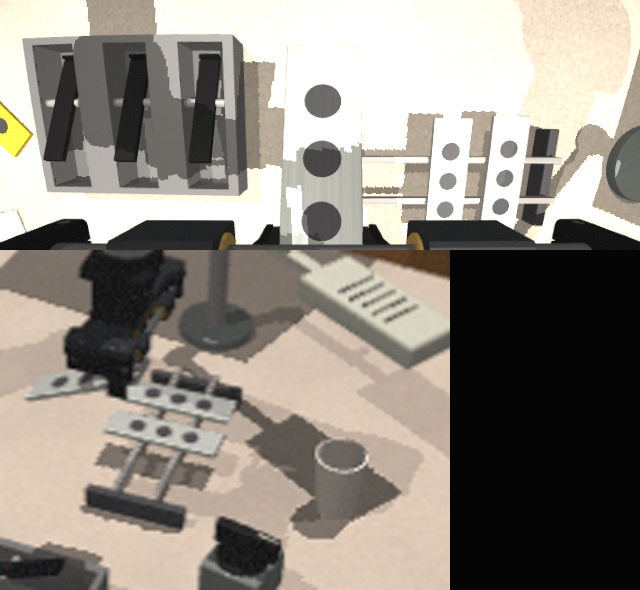

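Both placed plates stayed flat and side by side on the shifted rack (wrist spots (451,151)–(445,210) and (509,149)–(501,207)); plate0 is held.

```bash
python3 - <<'E'
from rack import *
d=load('wrist')
p=cast(d,[[451,151],[448,181],[445,210],[509,149],[505,178],[501,207]],.046);print(p[:,:2].round(4))
for i in(0,3): v=p[i+2]-p[i];print('yaw',np.arctan2(v[1],v[0]).round(3))
r=cast(d,[[395,160],[562,159],[395,199],[555,201]],.04);print('rails',r[:,:2].round(4))
E
```

```text
[[0.4718 0.1449]
 [0.5081 0.1495]
 [0.5449 0.1542]
 [0.4597 0.2156]
 [0.495  0.2203]
 [0.532  0.2254]]
yaw 0.127
yaw 0.134
rails [[0.4918 0.0812]
 [0.4621 0.2922]
 [0.5402 0.0903]
 [0.5161 0.3001]]
```

carry_out --motion '[[[0.038, 0.0894, 0], 0], [[0.038, 0.0894, 0], 0], [[0.038, 0.0894, -0.04], 0], [[0.038, 0.0894, -0.08], 0], [[0.038, 0.0894, -0.12], 0], [[0.038, 0.0894, -0.145], 0], [[0.038, 0.0894, -0.155], 0], [[0.038, 0.0894, -0.155], 0], [[0.038, 0.0894, -0.155], 0]]'

```text
time: 39.1
position: [0.5693, 0.0855, 0.0481]
tool_rot: [2.072, 2.359, 0.003]
ft_force: [0.7, 0.7, -1.8]
grip_width: 0.519
```

carry_out --motion '[[[0, 0, -0.01], 0], [[0, 0, -0.02], 0], [[0, 0, -0.028], 0], [[0, 0, -0.034], 0], [[0, 0, -0.04], 0], [[0, 0, -0.045], 0], [[0, 0, -0.05], 0], [[0, 0, -0.05], 0], [[0, 0, -0.05], 0]]' --squeeze 8

```text
time: 40.0
position: [0.5676, 0.0858, -0.0036]
tool_rot: [-2.072, -2.361, 0.001]
ft_force: [-0.2, 0.2, -1.0]
grip_width: 0.528
```

carry_out --motion '[[[0, 0, 0], 0], [[0, 0, 0], 0], [[0, 0, 0], 0], [[0, 0, 0.03], 0], [[0, 0, 0.07], 0], [[0, 0, 0.12], 0], [[0, 0, 0.16], 0], [[0, 0, 0.21], 0], [[0, 0, 0.21], 0], [[0, 0, 0.21], 0], [[0, 0, 0.21], 0]]' --grip -0.25

```text
time: 41.1
position: [0.5672, 0.0857, 0.2054]
tool_rot: [-2.071, -2.36, 0.003]
ft_force: [0.4, -0.6, -0.4]
grip_width: 0.625
```

```bash
python3 - <<'E'
from rack import *
w=snap('wrist');sc=snap('scene');t=snap('top')
o=np.zeros((590,640,3),np.uint8);o[:250]=w['pixels'][:250];o[250:590,:450]=cv2.resize(sc['pixels'][130:250,290:450],(450,340),interpolation=2)
cv2.imwrite('pics/p4.png',cv2.convertScaleAbs(o,alpha=1.2,beta=5));s=get_state();print(s['time'],s['grip_width'],np.round(s['position'],4))
E
```

```text
41.25 0.6258220969993866 [0.5671 0.0857 0.2049]
```

View pics/p4.png

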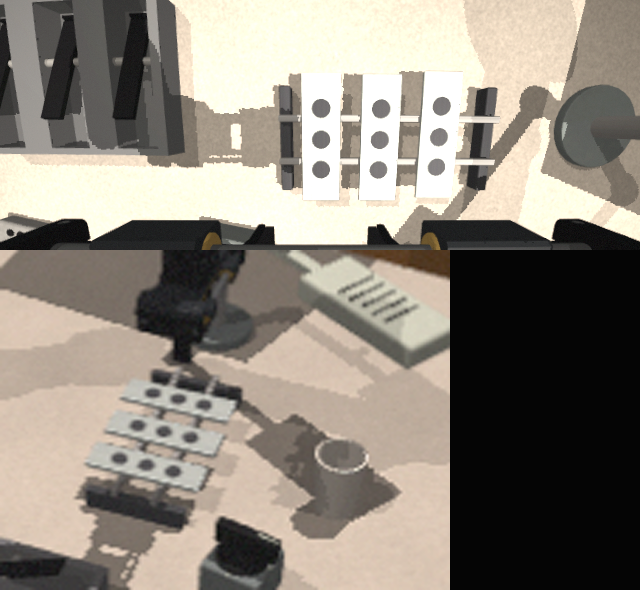

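All three plates are flat on both rails (wrist spots centred at (321,140), (380,140) and (438,138)). Now the lamp geometry.

```bash
python3 - <<'E'
from rack import *
w=load('wrist');t=load('top')
p=cast(w,[[321,140],[380,140],[438,138]],.046);print('plates',p[:,:2].round(4))
r=cast(w,[[279,119],[498,119],[281,161],[495,161]],.04);c=r.mean(0);print('rack',r[:,:2].round(4),c.round(4))
b=cast(t,[[221,224.5],[218.7,207.6],[301.5,195.4],[303.9,211.8]],.028)
print('foot wrist',cast(w,[[594,126]],.012).round(4))
print(feet(t,(195,165,320,240),72))
im=t['pixels'][150:190,140:180].max(2);m=(im<50).astype(np.uint8)
cs,_=cv2.findContours(m,0,1)
for q in cs:
    if cv2.contourArea(q)>8: print('knob',cv2.contourArea(q),np.array(cv2.minAreaRect(q)[0])+[140,150],cv2.boundingRect(q),cast(t,np.array(cv2.minAreaRect(q)[0])+[140,150],.235).round(4))
g=t['pixels'][70:165,150:235];m=(g.min(2)>125).astype(np.uint8);cs,_=cv2.findContours(m,0,1);q=max(cs,key=cv2.contourArea)
R=cv2.minAreaRect(q);print(R);bp=cv2.boxPoints(R)+[150,70];print('head',cast(t,bp,.217).round(4).tolist(),cast(t,bp,.217).mean(0).round(4))
E
```

```text
plates [[0.5175 0.0795]
 [0.5082 0.1497]
 [0.4965 0.2189]]
rack [[0.4995 0.0263]
 [0.4636 0.2903]
 [0.5495 0.0337]
 [0.5141 0.2999]] [0.5067 0.1625 0.04  ]
foot wrist [[0.4492 0.4439 0.012 ]]
[(170, [301.6, 201.1], [53.8, 5.8], 80), (58, [215.5, 191.0], [10.0, 9.0], 90), (58, [235.8, 170.5], [11.9, 6.2], 82), (48, [218.4, 207.8], [12.4, 5.3], 76), (40, [297.5, 169.0], [8.0, 9.0], 90), (38, [220.0, 224.0], [10.0, 4.0], 90)]
knob 39.5 [158.70000076 169.60000038] (14, 16, 10, 8) [[0.5648 0.3872 0.235 ]]
((42.0, 47.5), (93.0, 84.0), 90.0)
head [[0.8407, 0.4323, 0.217], [0.8359, 0.2064, 0.217], [0.5805, 0.2014, 0.217], [0.5843, 0.4176, 0.217]] [0.7104 0.3144 0.217 ]
```

carry_out --motion '[[[0, 0, 0.05], -0.1], [[0, 0, 0.1], -0.2], [[-0.002, 0.05, 0.1], -0.3], [[-0.002, 0.1, 0.1], -0.4], [[-0.002, 0.15, 0.1], -0.5], [[-0.002, 0.2, 0.1], -0.6], [[-0.002, 0.25, 0.1], -0.61], [[-0.002, 0.3, 0.1], -0.61], [[-0.002, 0.3, 0.1], -0.61], [[-0.002, 0.3, 0.1], -0.61], [[-0.002, 0.3, 0.06], -0.61], [[-0.002, 0.3, 0.03], -0.61], [[-0.002, 0.3, 0.01], -0.61], [[-0.002, 0.3, 0.01], -0.61], [[-0.002, 0.3, 0.01], -0.61]]' --grip -0.4

```text
time: 42.75
position: [0.5667, 0.3843, 0.2172]
tool_rot: [2.687, 1.627, 0.0]
ft_force: [0.4, -0.1, 0.4]
grip_width: 0.697
```

carry_out --motion '[[[0, 0, -0.015], 0], [[0, 0, -0.025], 0], [[0, 0, -0.032], 0], [[0, 0, -0.032], 0], [[0, 0, -0.032], 0]]'

```text
time: 43.25
position: [0.566, 0.3859, 0.1846]
tool_rot: [2.686, 1.63, -0.0]
ft_force: [0.4, 0.5, 0.2]
grip_width: 0.701
```

carry_out --motion '[[[0, 0, 0], 0], [[0, 0, 0], 0], [[0, 0, 0], 0], [[0, 0, 0], 0], [[0, 0, 0], 0], [[0, 0, 0], 0], [[0, 0, 0], 0], [[0, 0, 0], 0], [[0, 0, 0], 0]]' --grip 1 --squeeze 20

```text
time: 44.15
position: [0.5665, 0.3859, 0.1849]
tool_rot: [2.686, 1.63, 0.002]
ft_force: [2.8, 1.7, -0.4]
grip_width: 0.222
```

Knob gripped (19.3 mm). Swinging along the arc by -51.4°.

carry_out --motion '[[[-0.0048, -0.0084, 0], -0.075], [[-0.0102, -0.0165, 0], -0.15], [[-0.0162, -0.0241, 0], -0.224], [[-0.0228, -0.0313, 0], -0.3], [[-0.0298, -0.0379, 0], -0.374], [[-0.0374, -0.044, 0], -0.448], [[-0.0454, -0.0496, 0], -0.523], [[-0.0538, -0.0545, 0], -0.598], [[-0.0625, -0.0588, 0], -0.672], [[-0.0715, -0.0624, 0], -0.747], [[-0.0807, -0.0653, 0], -0.822], [[-0.0903, -0.0675, 0], -0.897], [[-0.0903, -0.0675, 0], -0.897], [[-0.0903, -0.0675, 0], -0.897], [[-0.0903, -0.0675, 0], -0.897]]'

```text
time: 45.65
position: [0.4756, 0.318, 0.1848]
tool_rot: [3.126, 0.306, -0.001]
ft_force: [-2.1, -2.1, 2.7]
grip_width: 0.223
```

```bash
python3 - <<'E'
from rack import *
t=snap('top');s=get_state();print(s['grip_width'],np.round(s['position'],4),np.round(s['ft_force'],1))
c=cv2.resize(t['pixels'][90:260,110:340],None,fx=3.4,fy=3.4,interpolation=2);
ideal=proj(t,[[.451,.446,.2],[.5067,.161,.2],[.5067,.161,.04]]);print(((ideal-[110,90])*3.4).round())
cv2.imwrite('pics/l1.png',cv2.convertScaleAbs(c,alpha=1.3,beta=10))
E
```

```text
0.22733475948703655 [0.4757 0.3179 0.1848] [-3.3 -2.1  3.7]
[[100. 430.]
 [478. 351.]
 [506. 382.]]
```

View pics/l1.png

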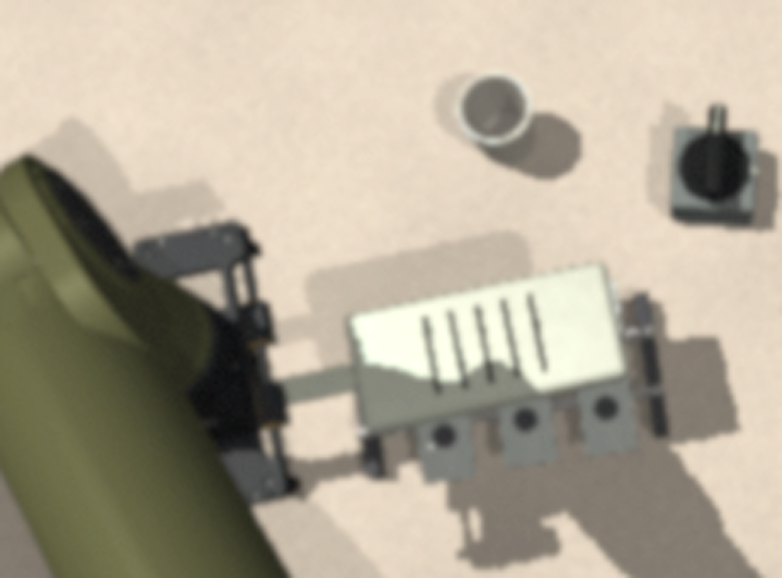

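Lamp head corners in the crop are (349,315), (604,264), (625,375), (367,430), above the rack. I'll compute the line offset.

```bash
python3 - <<'E'
from rack import *
t=load('top')
q=cast(t,np.array([[349,315],[604,264],[625,375],[367,430]])/3.4+[110,90],.217)[:,:2];a=(q[0]+q[3])/2;b=(q[1]+q[2])/2;u=(b-a)/np.linalg.norm(b-a);R=np.array([.5067,.161]);n=np.array([-u[1],u[0]])
print(q.round(4),'centre',q.mean(0).round(4),'ang',np.degrees(np.arctan2(u[1],u[0])),'rack y in head',((R-a)@n).round(4),'post offset',((np.array([.451,.446])-a)@n).round(4))
k=np.array([.4757,.318])-[.451,.446];print('knob ang',np.degrees(np.arctan2(k[1],k[0])))
# rack feet as seen now: right foot, left foot bottom
print('spots',cast(t,np.array([[444,436],[525,420],[606,408]])/3.4+[110,90],.046)[:,:2].round(4))
E
```

```text
[[0.5328 0.2549]
 [0.5689 0.0643]
 [0.4843 0.0492]
 [0.4463 0.2397]] centre [0.5081 0.152 ] ang -78.99898536696224 rack y in head 0.0004 post offset 0.0001
knob ang -79.077952389682
spots [[0.4595 0.2139]
 [0.4723 0.144 ]
 [0.4817 0.0738]]
```

The line passes 0.4 mm from the rack centre. Release, then to the isolator.

carry_out --motion '[[[0, 0, 0], 0], [[0, 0, 0], 0], [[0, 0, 0], 0], [[0, 0, 0], 0], [[0, 0, 0.04], 0], [[0, 0, 0.08], 0], [[0, 0, 0.12], 0], [[0, 0, 0.12], 0]]' --grip -0.3

```text
time: 46.5
position: [0.4782, 0.3201, 0.3113]
tool_rot: [-3.121, -0.304, -0.015]
ft_force: [0.4, -0.5, 0.4]
grip_width: 0.642
```

carry_out --motion '[[[0.2193, -0.3435, 0], 1.324], [[0.2193, -0.3435, 0], 1.324], [[0.2193, -0.3435, 0], 1.324], [[0.2193, -0.3435, 0], 1.324], [[0.2193, -0.3435, 0], 1.324], [[0.2193, -0.3435, 0], 1.324], [[0.2193, -0.3435, 0], 1.324], [[0.2193, -0.3435, 0], 1.324], [[0.2193, -0.3435, 0], 1.324], [[0.2193, -0.3435, 0], 1.324], [[0.2193, -0.3435, 0], 1.324], [[0.2193, -0.3435, -0.05], 1.324], [[0.2193, -0.3435, -0.1], 1.324], [[0.2193, -0.3435, -0.15], 1.324], [[0.2193, -0.3435, -0.2], 1.324], [[0.2193, -0.3435, -0.2], 1.324], [[0.2193, -0.3435, -0.2], 1.324]]'

```text
time: 48.2
position: [0.6948, -0.0237, 0.1051]
tool_rot: [-2.278, -2.162, 0.0]
ft_force: [0.9, 0.7, 0.1]
grip_width: 0.646
```

```bash
python3 - <<'E'
from rack import *
t=snap('top');s=get_state();print(s['time'],s['grip_width'],np.round(s['position'],4),2*np.arctan2(s['tool_rot'][1],s['tool_rot'][0]))
m=(t['pixels'][150:230,195:300].min(2)>150)
g=t['pixels'];print([g[int(y),int(x)].tolist() for x,y in np.array([[480,300],[400,330],[360,320],[600,270]])/3.4+[110,90]])
old=cv2.imread('pics/l1.png')
c=cv2.convertScaleAbs(cv2.resize(t['pixels'][90:260,110:340],None,fx=3.4,fy=3.4,interpolation=2),alpha=1.3,beta=10)
print('diff head region',np.abs(c[250:440,340:640].astype(int)-old[250:440,340:640]).mean())
# head outline now
mm=((c.min(2)>190)&(c[...,2].astype(int)-c[...,0]<40)).astype(np.uint8)[250:440,330:640];cs,_=cv2.findContours(mm,0,1);k=max(cs,key=cv2.contourArea);print(cv2.minAreaRect(k))
E
```

```text
48.25 0.6534226162220509 [ 0.6967 -0.0243  0.1075] 1.5185105388039324
[[150, 166, 164], [161, 179, 176], [181, 201, 194], [146, 162, 160]]
diff head region 28.821426900584797
((142.3103485107422, 83.946044921875), (137.47427368164062, 303.6453552246094), 77.27564239501953)
```

```bash
python3 - <<'E'
from rack import *
t=load('top');g=t['pixels'][150:235,195:310].astype(int)
m=((g[...,1]>g[...,2])&(g[...,1]-g[...,0]>8)).astype(np.uint8)
cs,_=cv2.findContours(m,0,1);k=max(cs,key=cv2.contourArea);r=cv2.minAreaRect(k);b=cv2.boxPoints(r)+[195,150]
q=cast(t,b,.217)[:,:2];print(r,q.round(4).tolist(),q.mean(0).round(4))
E
```

```text
((57.0, 42.0), (84.0, 114.0), 90.0) [[0.6192, 0.3026], [0.6147, 0.0091], [0.3987, 0.0122], [0.4032, 0.2962]] [0.509 0.155]
```

carry_out --motion '[[[0, 0, -0.02], 0], [[0, 0, -0.04], 0], [[0, 0, -0.055], 0], [[0, 0, -0.06], 0], [[0, 0, -0.06], 0], [[0, 0, -0.06], 0]]'

```text
time: 48.85
position: [0.6962, -0.0252, 0.0463]
tool_rot: [2.278, 2.161, 0.003]
ft_force: [0.2, -0.2, 0.6]
grip_width: 0.646
```

carry_out --motion '[[[0, 0, 0], 0], [[0, 0, 0], 0], [[0, 0, 0], 0], [[0, 0, 0], 0], [[0, 0, 0], 0], [[0, 0, 0], 0], [[0, 0, 0], 0], [[0, 0, 0], 0], [[0, 0, 0], 0]]' --grip 1 --squeeze 30

```text
time: 49.75
position: [0.6951, -0.0235, 0.0447]
tool_rot: [-2.278, -2.162, -0.002]
ft_force: [-0.4, 4.7, 0.5]
grip_width: 0.18
```

carry_out --motion '[[[0, 0, 0], -0.12], [[0, 0, 0], -0.24], [[0, 0, 0], -0.36], [[0, 0, 0], -0.48], [[0, 0, 0], -0.6], [[0, 0, 0], -0.72], [[0, 0, 0], -0.84], [[0, 0, 0], -0.96], [[0, 0, 0], -1.08], [[0, 0, 0], -1.2], [[0, 0, 0], -1.32], [[0, 0, 0], -1.44], [[0, 0, 0], -1.55], [[0, 0, 0], -1.58], [[0, 0, 0], -1.58], [[0, 0, 0], -1.58]]'

```text
time: 51.35
position: [0.6934, -0.025, 0.0447]
tool_rot: [-3.14, 0.097, 0.005]
ft_force: [-4.8, 2.3, 2.9]
grip_width: 0.181
```

carry_out --motion '[[[0, 0, 0], 0], [[0, 0, 0], 0], [[0, 0, 0], 0], [[0, 0, 0], 0], [[0, 0, 0.05], 0], [[0, 0, 0.1], 0], [[0, 0, 0.15], 0], [[0, 0, 0.2], 0], [[0, -0.05, 0.23], 0], [[0, -0.1, 0.23], 0], [[0, -0.1, 0.23], 0], [[0, -0.1, 0.23], 0]]' --grip -0.3

```text
time: 52.55
position: [0.6943, -0.1292, 0.275]
tool_rot: [3.138, -0.106, 0.001]
ft_force: [0.5, 0.5, -1.4]
grip_width: 0.647
```

```bash
python3 - <<'E'
from rack import *
w=snap('wrist');t=snap('top');sc=snap('scene');s=get_state();print(s['time'],np.round(s['position'],4),np.round(s['ft_force'],1))
o=np.zeros((600,800,3),np.uint8)
c=cv2.resize(t['pixels'][90:260,110:340],None,fx=2,fy=2,interpolation=2);o[:340,:460]=c
o[:340,460:800]=cv2.resize(w['pixels'][0:240,200:440],(340,340))
o[340:600,:460]=cv2.resize(sc['pixels'][120:250,290:520],(460,260),interpolation=2)
o[340:600,460:800]=cv2.resize(t['pixels'][100:230,300:470],(340,260),interpolation=2)
cv2.imwrite('pics/end.png',cv2.convertScaleAbs(o,alpha=1.3,beta=10))
E
```

```text
52.7 [ 0.6953 -0.1229  0.2739] [-0.9  0.3  0.2]
```

View pics/end.png

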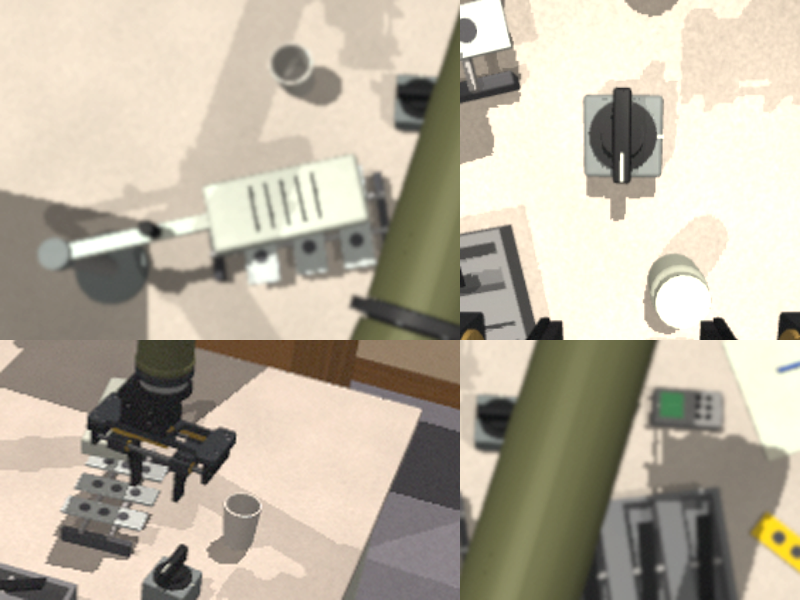

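The isolator is on again: in the wrist panel the bar points to -y with the white line at (621,165). The lamp head corners (205,187), (357,156), (370,222), (217,253) match the held pose. The plates, beaker, jar and meter are in place. Handing in.

```bash
python3 -c "
from bench import ticket
print(ticket.close_job())"
```

```text
the job is handed in; nothing more can be done
None
```

I carried out all four steps in order and handed the job in at about 53 s, well under the 210 s limit. No verdict is reported.

**What was done:**
1. Turned the isolator off.
2. Tipped all three plates up, took them out and laid them across both rails, about 71 mm apart.
3. Swung the lamp over the rack by its knob.
4. Turned the isolator back on.

**Last checks:**
- **Plates:** flat on both rails in the last clear view. Their middles were about 4 mm or less off the rack's middle line and at most about 85 mm along it. The lamp head partly hides them in the final picture.
- **Lamp:** the arm's line passed about 0.4 mm from the rack's centre while I held the knob. After release I only compared the head's corners by eye, and they matched.
- **Isolator:** the wrist image showed the handle on, with the bar pointing to -y as at the start.
- **Other things:** jar, beaker and meter looked to be in their places, and the gripper was clear of everything.

**What went wrong or disagreed:**
- **First isolator grasp:** it closed on nothing, because the fingertips sit about 35 mm higher than the reported TCP height. I corrected for this and the second grasp held.
- **Pressing plate2:** the wrist force briefly reached 60 N against the rocker's stop. The later presses stayed under about 20 N.
- **Rack knocked:** it was pushed about 20 mm aside before the last plate went on. I measured it again before placing that plate and aiming the lamp.
- **Failed check:** an automatic outline of the lamp head after release picked up background, so I dropped it and used the visual check instead.

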